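# Release the eccentric cam and close the gel-tray gate

## Robot

A 6-joint arm with a two-finger parallel gripper is mounted at the origin on the work surface. World frame = base frame: x ahead of the robot, y to its left, z up, the work surface at z = 0. Lengths are in m, angles in rad, forces in N, time in s.
With the tool pointing down it reaches from about 0.275 to 0.75 m from the base axis. Payload 10.2 kg.
Tool frame: the origin (TCP) lies midway between the tips of the shut fingers; the grasp point (between the pads) lies 19 mm behind it; y points along the fingers, z is the direction in which the jaws open and shut, and the axes are right-handed (so a half turn about y gives the same grasp; the last joint's range is limited). The gripper opens to 88 mm and grips with 3 to 60 N. Pads are 18 mm wide; open, the fingers measure 123 mm over their backs; the gripper's body (75 mm by 187 mm) begins 45 mm behind the grasp point.
Start: joints at [1.088, 0.313, 1.498, -0, 1.331, -0.223], TCP at [0.135, 0.507, 0.239] pointing down, gripper open.
Joint ranges: [-2.94, 2.94], [-0.97, 2.17], [0.19, 2.56], [-1.23, 4.37], [0.02, 3.11], [-2.88, 2.88]. Speed limits (rad/s): [2.39, 2.39, 3.01, 3.14, 3.14, 3.14].

## Interface

Orientations are given as a unit quaternion [x, y, z, w].
In Python, from station import robot gives the robot as it stands. Calls block until the motion is done:
- robot.move_ptp(position, orientation): joint-space move of the TCP to a pose.
- robot.move_l(position, speed=0.15, attitude=None, force_limit=None): straight line of the TCP; attitude=None keeps the orientation; speed is the mean speed in m/s. With force_limit (N) it stops when the force on the tool has changed by that much, and returns True; else False.
- robot.set_joints(angles): joint-space move.
- robot.let_go() and robot.close_gripper(): open the fingers fully, or close them until they stop; the grip force is fixed at half the most.
- robot.wait(seconds).
- robot.ik(position, orientation): joint angles nearest the present ones, or None.
- robot.grab_frame(name): name is "scene" or "top"; returns (picture, depth): 384x512x3 uint8, red, green, blue; 384x512 float32, m along the optical axis (not along the pixel's ray), 0 where there is no reading.
- robot.camera_model(name): a dict with "fx", "fy", "cx", "cy" (pixels), "k1" (the pictures are not rectified: a ray, as slopes to the right and down, at radius r is drawn at 1 + k1 r^2 times it, then the intrinsics apply), "eye" and "attitude" of the camera in the world. Camera axes: x right, y up, looking along -z (the intrinsics and any distortion apply to the point x, -y, -z); pixel columns grow to the right and rows downward; lengths in m; the calibration is good to about 2 mm. A picture is of the moment at which its call begins. camera_model takes no time and is no camera call.
A pose or a line that the arm cannot do raises robot.Unreachable and nothing moves.
- robot.close_job(): hands the job in, once; it reports no verdict.
Readings, each from a call of its own:
- robot.get_time_s(): time.
- robot.get_joints(): joint angles.
- robot.get_qd(): joint speeds.
- robot.get_joint_efforts(): joint torques, N m.
- robot.get_ee_pos(): TCP position.
- robot.get_tool_rot(): TCP orientation.
- robot.get_force(): force on the tool from outside, world axes, zero at the start.
- robot.get_torque(): the same for the moment, N m.
- robot.get_finger_gap(): finger opening in m.
Only numpy, scipy, OpenCV 4.12 (cv2) and the standard library are available. Lean on these libraries where they do the work, as an engineer would, in place of code of your own. Each camera call takes 0.05 s, during which the arm holds its last target. There are 200 camera calls.

## Task

Close the orange end gate of the gel-casting stand: first push the red post of the cam lever round counter-clockwise (seen from above) until it reaches its stop and the blue cam turns its low side to the gate, and only then push the gate forward until it is fully home against the open end of the tray, leaving the cam at its stop. Push with the fingers only: do not grip the post or the gate, and do not force the gate against the cam. Leave the bottles, tube rack and beaker where they stand.

Things in the scene. Friction and masses are not known exactly. Their poses are not given: they have to be found in the camera images.
- stand: Fixed gel-casting stand on a grey base plate whose top is 10 mm above the bench. Origin on the bench; +x is the gate's forward direction (roughly away from the robot), +y left of it, z up. The plate spans x -105..175, y -135..135 mm, with 22 mm high rails beside the gate's ends. The cam's vertical axis is at x 75, y -65 mm. Apart from the red post, all of it is lower than 56 mm above the bench.
- tray_mouth (a point): Middle of the open near end of the casting tray, 14 mm above the bench (at x 34, y 50 mm of the stand). The tray is fixed: blue floor, clear walls up to 44 mm above the bench, 120 mm long in the stand's +x from here, 110 mm wide.
- gate: Orange gate plate, 20 mm thick (x), 190 wide (y), 43 high; its top is 55 mm above the bench, and behind it (-x) is free room. Origin: centre of its underside, 12 mm above the bench; axes as the stand's. The flat rear face to push is 10 mm behind the origin. In the stand's frame the origin is at x = -40 mm + gate_slide, y = 10 mm. It slides with about 2.5 N friction and stays where left.
- gate_slide (a joint): How far the gate has slid forward, m: 0 fully back, 0.060 fully home (hard stop, its rubber face on the tray's open end). Starts at 0 to 0.015. A roller before the gate's right (-y) end meets the cam: with the cam's high side towards the gate it strikes at about 0.027; only with the cam near its low point can the gate go home.
- cam: Eccentric cam with lever. Origin on its vertical axis, 10 mm above the bench. Blue disc, diameter 64 mm, 13 to 28 mm above the bench, its centre 18 mm off the axis towards the lever (the high side). Above it a steel lever bar, 20 mm wide, 46 to 52 mm above the bench, runs along the cam's own -x to the red post. Friction: about 2 N at the post; it stays where left.
- cam_turn (a joint): Cam angle, rad, growing counter-clockwise seen from above. 0: the lever points to the stand's -x, high side to the gate (locked); pi/2: the lever points to -y; pi (3.14): hard stop, the lever points to the stand's +x and the low side faces the gate. It starts between 0.05 and 0.8.
- post (a point): Middle of the upright red post at the end of the cam lever: diameter 20 mm, from 52 to 96 mm above the bench (this point is 74 mm above it), 70 mm from the cam axis. A fingertip 60 to 65 mm above the bench passes over all else of the stand and meets only the post.
- bottle_blue: Loose glass bottle with blue cap, diameter 66, height 125 mm, left of the stand; origin at the centre of its underside. Leave alone.
- bottle_pink: Loose glass bottle with pink cap, diameter 60, height 105 mm, right of the stand; origin at the centre of its underside. Leave alone.
- tube_rack: Loose blue tube rack, 62 x 100 mm, 54 mm high with its tubes, left of the stand; origin at the centre of its underside. Leave alone.
- beaker: Loose white beaker, rim diameter 64, height 85 mm, right of the stand; origin at the centre of its underside. Leave alone.

How it is judged:
By the outcome, as a careful person would: the job done as asked, in the order asked, and still so for the second after the job is handed in, with the robot touching nothing.
It also fails if it takes over 58 s, if anything falls off the work surface, if the arm or the gripper's body presses on something with over 40 N, if the wrist force passes 120 N, or if a joint passes its speed limit or range.

## Working session

There is one attempt and no reset: what is moved stays moved. The work goes in short steps, each a Python script; the robot and the scene stay as the last script left them, time stands still between calls to the robot, and variables do not carry over. Pictures are saved under pics/ and viewed, about 8 in all and at most 12, crops included, and the job is handed in when it is done.

```bash
ls; mkdir -p pics; cat > h.py <<'E'
import numpy as np, cv2
from scipy.spatial.transform import Rotation as R
from station import robot
def cloud(name):
    """rgb picture and world xyz per pixel (nan without depth)"""
    p,d=robot.grab_frame(name); c=robot.camera_model(name)
    h,w=d.shape; u,v=np.meshgrid(np.arange(w),np.arange(h))
    a=np.stack([(u-c["cx"])/c["fx"],(v-c["cy"])/c["fy"]],-1)
    s=a.copy()
    for _ in range(10): s=a/(1+c["k1"]*(s**2).sum(-1,keepdims=True))
    q=np.stack([s[...,0]*d,-s[...,1]*d,-d],-1).astype(float); q[d<=0]=np.nan
    return p,q@R.from_quat(c["attitude"]).as_matrix().T+np.array(c["eye"]),d
def save(p,n): cv2.imwrite("pics/"+n+".png",cv2.cvtColor(p,cv2.COLOR_RGB2BGR))
E
python3 - <<'E'
from h import *
for n in("top","scene"):
    c=robot.camera_model(n); print(n,c)
    p,x,d=cloud(n); save(p,n+"0"); np.savez("/tmp/"+n,p=p,x=x)
print(robot.get_time_s(),robot.get_tool_rot(),robot.get_force())
E
```

```text
pics
top {'fx': 419.6853139602055, 'fy': 419.6853139602055, 'cx': 260.2873713175139, 'cy': 191.06572928643607, 'k1': -0.06391855160332745, 'eye': array([0.35806605, 0.04182249, 1.10832054]), 'attitude': array([-0.07780085,  0.0861987 ,  0.74809531, -0.65335306])}
scene {'fx': 413.7488820958157, 'fy': 413.7488820958157, 'cx': 250.42503887405266, 'cy': 193.2427729869005, 'k1': -0.12758855271087985, 'eye': array([0.90870908, 0.59346869, 0.58387706]), 'attitude': array([0.11596045, 0.42908762, 0.86361292, 0.23792797])}
0.1 [ 0.70152465 -0.09172092  0.09144797 -0.70077651] [0.13149303 0.88654804 0.35085098]
```

View pics/top0.png

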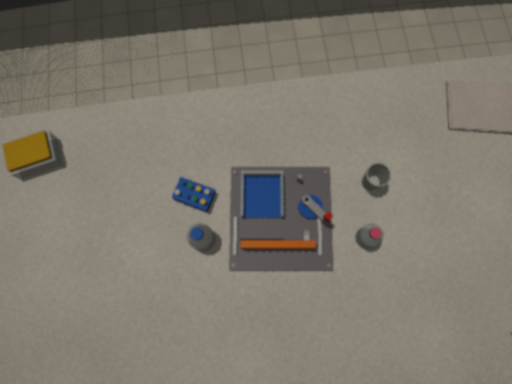

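View pics/scene0.png

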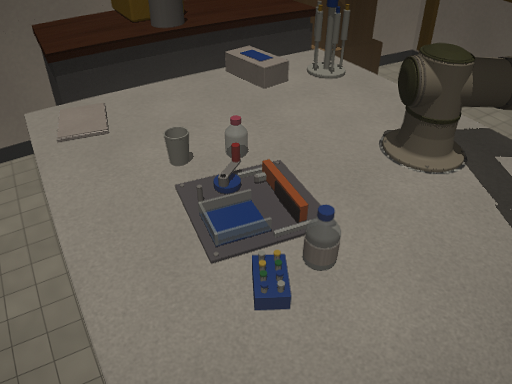

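Top view: orange gate at about (278,245), red post (328,216) and cam hub (307,200). The tray is at (263,195), the blue bottle at (201,237), the pink bottle at (371,236), the beaker at (377,180) and the rack at (194,194). The scene view agrees.

```bash
cat > meas.py <<'E'
from h import *
def stand(p,x):
    """stand pose by fitting: plate outline (z~10mm grey) -> minAreaRect"""
    hsv=cv2.cvtColor(p,cv2.COLOR_RGB2HSV).astype(int); H,S,V=hsv[...,0],hsv[...,1],hsv[...,2]
    return H,S,V
def blob(m,x,lo,hi,near=None):
    z=x[...,2]; m=m&(z>lo)&(z<hi)&(x[...,0]>.2)&(x[...,0]<.8)&(abs(x[...,1])<.4)
    n,l,s,c=cv2.connectedComponentsWithStats(m.astype(np.uint8))
    i=1+np.argmax(s[1:,4]); return x[l==i]
E
python3 - <<'E'
from meas import *
for n in("top","scene"):
    f=np.load(f"/tmp/{n}.npz"); p,x=f["p"],f["x"]; H,S,V=stand(p,x)
    bench=x[(S<60)&(abs(x[...,2])<.02)&(x[...,0]>.2)&(x[...,0]<.8)&(abs(x[...,1])<.4)]
    print(n,"bench z",np.nanmedian(bench[:,2]))
    o=blob((H>3)&(H<16)&(S>180),x,.02,.08); print("gate",len(o),o.mean(0),o[:,2].min(),o[:,2].max())
    t=o[o[:,2]>.045]; r=cv2.minAreaRect((t[:,:2]*1000).astype(np.float32)); print("gate top rect",r)
    c=blob(((H<3)|(H>174))&(S>150),x,.04,.12); print("post",len(c),c.mean(0),c.min(0),c.max(0)); c=c[c[:,2]>.088]
    if len(c): print("post top",len(c),c.mean(0))
    b=blob((H>100)&(H<125)&(S>150),x,.005,.025); r=cv2.minAreaRect((b[:,:2]*1000).astype(np.float32)); print("tray floor",len(b),b.mean(0),r)
    if n=="top":
        m=(V<115)&(x[...,2]>.003)&(x[...,2]<.02)
        g=blob(m,x,.003,.02); r=cv2.minAreaRect((g[:,:2]*1000).astype(np.float32)); print("plate",len(g),np.median(g[:,2]),r)
        print("V plate/bench",p[262,260],p[300,260])
        for q in [(235,371),(180,377),(237,198),(194,194)]: print(q,x[q])
        big=cv2.resize(p[140:300,160:400],None,fx=3.2,fy=3.2,interpolation=cv2.INTER_CUBIC); save(np.clip(big*1.5,0,255).astype(np.uint8),"crop1")
E
```

```text
top bench z -0.00038356740152922786
gate 613 [ 0.46537804 -0.00952828  0.05101858] 0.022648908905261278 0.06042677057685486
gate top rect ((466.7410583496094, -12.517539978027344), (183.40895080566406, 18.967439651489258), 82.21529388427734)
post 45 [ 0.51168158 -0.14193667  0.09300924] [ 0.50291034 -0.15073394  0.07790164] [ 0.52287051 -0.13522065  0.09867781]
post top 39 [ 0.51229332 -0.1426213   0.09462758]
tray floor 1404 [0.60094488 0.00892634 0.01495015] ((602.1607666015625, 8.336772918701172), (91.52737426757812, 111.85616302490234), 82.40267944335938)
plate 7023 0.009356180385950763 ((539.7586669921875, -33.290985107421875), (271.6087646484375, 278.9446716308594), 82.2117919921875)
V plate/bench [92 87 87] [141 135 123]
(235, 371) [ 0.45078916 -0.23657759  0.10228189]
(180, 377) [ 0.6058258  -0.30941441  0.0036158 ]
(237, 198) [0.49934242 0.17447738 0.12423558]
(194, 194) [0.62583899 0.18519304 0.03722653]
scene bench z -0.0012309237302385867
gate 253 [0.47289786 0.02315741 0.05312703] 0.049888083845629816 0.055495739152135126
gate top rect ((470.7636413574219, 11.763320922851562), (142.7709503173828, 19.07021141052246), 80.9670181274414)
post 26 [ 0.51640527 -0.14126718  0.09414786] [ 0.50649574 -0.14963468  0.09257151] [ 0.5248414  -0.13084712  0.09575387]
post top 26 [ 0.51640527 -0.14126718  0.09414786]
tray floor 946 [ 0.5969041  -0.00353355  0.0140638 ] ((595.7635498046875, -4.507701873779297), (67.82369995117188, 103.96470642089844), 82.70197296142578)
```

View pics/crop1.png

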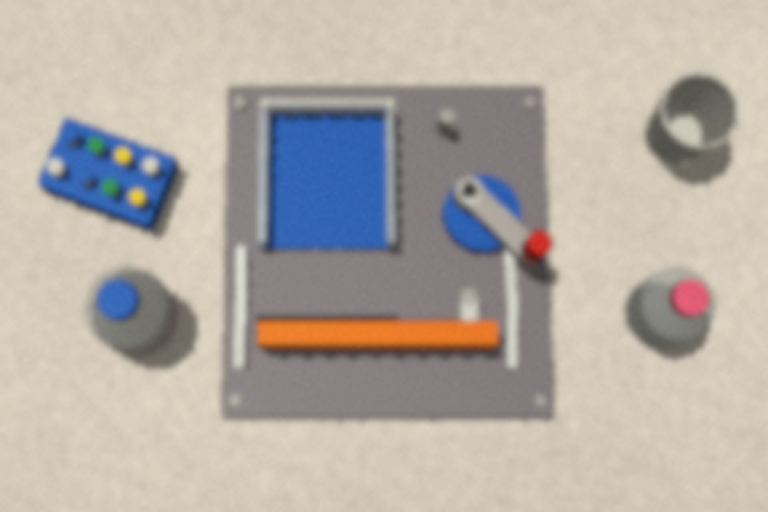

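```bash
cat > geo.py <<'E'
from h import *
YAW=np.deg2rad(-7.8); O=np.array([.5051,-.0285])
c,s=np.cos(YAW),np.sin(YAW); M=np.array([[c,-s],[s,c]])
def W(x,y,z): return [*(O+M@[x,y]),z]            # stand -> world
def S(p): return M.T@(np.array(p[:2])-O)          # world -> stand
def down(a,sgn=1):                                # tool x along stand angle a, y down
    x=sgn*np.array([np.cos(a+YAW),np.sin(a+YAW),0]); y=np.array([0,0,-1.])
    return R.from_matrix(np.stack([x,y,np.cross(x,y)],1)).as_quat()
def cam(t,gap=.019,r=.070,z=.064,sgn=1):          # finger pose behind post at cam angle t
    l=np.array([-np.cos(t),-np.sin(t)]); g=np.array([np.sin(t),-np.cos(t)])
    p=np.array([.075,-.065])+r*l-gap*g
    return W(*p,z),down(np.arctan2(g[1],g[0]),sgn)
E
python3 - <<'E'
from geo import *
for n,p in dict(post_top=(.5123,-.1426),post_sc=(.5164,-.1413),pink=(.451,-.237),beaker=(.606,-.309),blue=(.499,.174)).items():
    q=S(p); d=q-[.075,-.065]; print(n,q.round(4),"r",np.hypot(*d).round(4),"t",np.arctan2(-d[1],-d[0]).round(3))
for sg in(1,-1):
    for t in(.6,1,1.5,2,2.5,3,3.2):
        j=robot.ik(*cam(t,sgn=sg)); print(sg,t,None if j is None else np.round(j,2))
    j=robot.ik(W(-.09,.01,.032),down(0,sg)); print("gate",sg,None if j is None else np.round(j,2))
E
```

```text
post_top [ 0.0226 -0.1121] r 0.0704 t 0.732
post_sc [ 0.0265 -0.1102] r 0.0663 t 0.75
pink [-0.0253 -0.2139] r 0.1795 t 0.978
beaker [ 0.138  -0.2642] r 0.2089 t 1.877
blue [-0.0335  0.1998] r 0.2862 t -1.182
1 0.6 [-0.46  0.5   1.73 -0.    0.91 -0.92]
1 1 [-0.5   0.53  1.68 -0.    0.93 -1.36]
1 1.5 [-0.51  0.59  1.58 -0.    0.98 -1.87]
1 2 [-0.49  0.65  1.46 -0.    1.03 -2.36]
1 2.5 [-0.45  0.71  1.35 -0.    1.08 -2.82]
1 3 None
1 3.2 [-0.38  0.75  1.27 -0.    1.12  2.84]
gate 1 [-0.3   0.4   2.03 -0.    0.71 -1.73]
-1 0.6 [-0.46  0.5   1.73 -0.    0.91  2.22]
-1 1 [-0.5   0.53  1.68 -0.    0.93  1.78]
-1 1.5 [-0.51  0.59  1.58 -0.    0.98  1.27]
-1 2 [-0.49  0.65  1.46 -0.    1.03  0.78]
-1 2.5 [-0.45  0.71  1.35 -0.    1.08  0.33]
-1 3 [-0.4   0.75  1.28 -0.    1.11 -0.12]
-1 3.2 [-0.38  0.75  1.27 -0.    1.12 -0.3 ]
gate -1 [-0.3   0.4   2.03 -0.    0.71  1.41]
```

```bash
python3 - <<'E'
from geo import *
t0=.74
p,q=cam(t0,gap=.038,sgn=-1)
robot.close_gripper()
robot.move_ptp([p[0],p[1],.20],q)
robot.move_l(p,speed=.12)
print(robot.get_time_s(),np.round(robot.get_ee_pos(),4),np.round(robot.get_force(),2),robot.get_finger_gap())
print(robot.move_l(cam(t0,sgn=-1)[0],speed=.05,force_limit=15),np.round(robot.get_force(),2))
for t in np.arange(.94,2.85,.2):
    p,q=cam(t,sgn=-1); hit=robot.move_l(p,speed=.06,attitude=q,force_limit=15)
    print(round(t,2),hit,np.round(robot.get_force(),2))
    if hit: break
pic,x,d=cloud("top"); save(pic,"top1"); np.savez("/tmp/top1",p=pic,x=x)
save(np.clip(cv2.resize(pic[140:300,160:400],None,fx=3,fy=3,interpolation=cv2.INTER_CUBIC)*1.4,0,255).astype(np.uint8),"crop2")
print(robot.get_time_s(),np.round(robot.get_ee_pos(),4))
E
```

```text
5.2167 [ 0.4917 -0.1117  0.0646] [ 0.22 -0.1  -0.3 ] 0.0006416021770966939
False [ 0.6  -0.94 -0.74]
0.94 False [0.12 0.63 0.72]
1.14 False [ 0.5  -0.04  0.29]
1.34 False [0.66 0.23 0.62]
1.54 False [ 0.34 -0.33  0.12]
1.74 False [ 0.45 -0.59 -0.76]
1.94 False [-0.01  1.09 -0.33]
2.14 False [-0.02 -0.12 -0.56]
2.34 False [-0.31  0.37 -0.18]
2.54 False [0.69 0.35 0.18]
2.74 False [-0.74  0.02  0.54]
9.7167 [ 0.6207 -0.1554  0.064 ]
```

View pics/crop2.png

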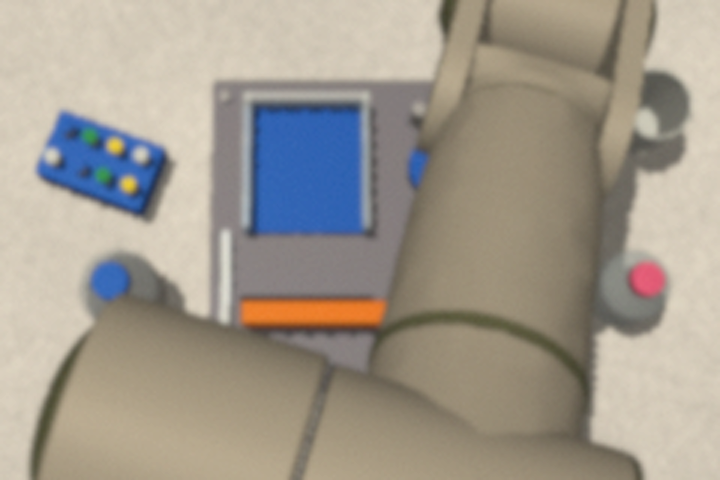

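The arm hides the lever, and the push forces are close to the noise level. I'll go on to the stop, guarded by force, then back off and look.

```bash
python3 - <<'E'
from geo import *
hit=False
for t in (2.94,3.08,3.2,3.3):
    p,q=cam(t,sgn=-1); hit=robot.move_l(p,speed=.03,attitude=q,force_limit=10)
    print(t,hit,np.round(robot.get_force(),2),S(robot.get_ee_pos()).round(4))
    if hit: break
p,q=cam(t-.35,gap=.03,sgn=-1)
e=S(robot.get_ee_pos()); 
robot.move_l(W(e[0],e[1]-.03,.064),speed=.08)
robot.move_l(W(e[0],e[1]-.03,.20),speed=.15)
robot.move_ptp(W(-.095,.01,.25),down(0,-1))
pic,x,d=cloud("scene"); save(pic,"scene2"); np.savez("/tmp/scene2",p=pic,x=x)
pic2,x,d=cloud("top"); np.savez("/tmp/top2",p=pic2,x=x)
up=lambda a:np.clip(cv2.resize(a,None,fx=2.5,fy=2.5,interpolation=cv2.INTER_CUBIC)*1.4,0,255).astype(np.uint8)
save(np.hstack([up(pic[110:290,160:320]),up(pic2[130:310,230:390])]),"crop3")
print(robot.get_time_s())
E
```

```text
2.94 False [-0.43 -0.14  0.28] [ 0.1397 -0.0977]
3.08 False [-0.05 -0.35 -0.35] [ 0.1436 -0.0882]
3.2 True [-1.59 -4.06  2.44] [ 0.1455 -0.083 ]
14.375
```

View pics/crop3.png

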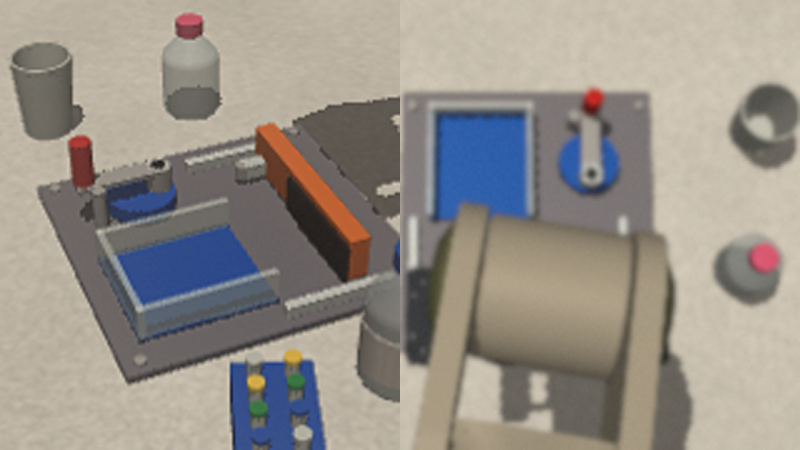

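The red post now points along the stand's +x: (593,100) in the right panel and (80,160) in the left. I'll check the angle numerically, then push the gate only if it agrees.

```bash
cat > chk.py <<'E'
from meas import *; from geo import S
def post(f):
    p,x=f["p"],f["x"]; H,Sa,V=stand(p,x); m=((H<3)|(H>174))&(Sa>150)
    c=blob(m,x,.04,.12); q=S(c[c[:,2]>.085].mean(0)); d=q-[.075,-.065]
    return q.round(4),np.hypot(*d).round(4),(np.arctan2(-d[1],-d[0])%(2*np.pi)).round(3)
E
python3 - <<'E'
from chk import *; from geo import *
a=[post(np.load(f"/tmp/{n}2.npz")) for n in("top","scene")]; print(a)
if max(abs(k[2]-np.pi) for k in a)<.12:
    robot.move_l(W(-.095,.01,.032),speed=.12)
    print("down",np.round(robot.get_force(),2))
    hit=robot.move_l(W(.014,.01,.032),speed=.04,force_limit=12)
    print(hit,S(robot.get_ee_pos()).round(4),np.round(robot.get_force(),2),robot.get_time_s())
E
```

```text
[(array([ 0.1411, -0.0634]), np.float64(0.0661), np.float64(3.166)), (array([ 0.1463, -0.0605]), np.float64(0.0714), np.float64(3.204))]
down [-0.94  0.85  0.28]
True [-0.0008  0.0101] [-0.58  0.86  0.36] 18.4167
```

```bash
python3 - <<'E'
from chk import *; from geo import *
for F in (15,22):
    hit=robot.move_l(W(.014,.01,.032),speed=.01,force_limit=F)
    print(hit,S(robot.get_ee_pos()).round(4),np.round(robot.get_force(),2))
robot.move_l(W(-.06,.01,.032),speed=.1)
robot.move_l(W(-.06,.01,.2),speed=.2)
robot.move_ptp([.135,.507,.239],[0.70152465,-0.09172092,0.09144797,-0.70077651])
P=[]
for n in("top","scene"):
    p,x,d=cloud(n); np.savez(f"/tmp/{n}3",p=p,x=x); f=dict(p=p,x=x)
    H,Sa,V=stand(p,x); o=blob((H>3)&(H<16)&(Sa>180),x,.02,.08); o=o[o[:,2]>.045]
    r=cv2.minAreaRect((o[:,:2]*1000).astype(np.float32)); print(n,post(f),"gate",r,S(np.array(r[0])/1000).round(4))
    P.append(p)
up=lambda a:np.clip(cv2.resize(a,None,fx=2.5,fy=2.5,interpolation=cv2.INTER_CUBIC)*1.4,0,255).astype(np.uint8)
save(np.hstack([up(P[1][110:290,160:320]),up(P[0][130:310,220:380])]),"crop4")
print(robot.get_time_s())
E
```

```text
True [-0.001   0.0103] [-0.18  0.26 -0.13]
True [-0.0012  0.0104] [-0.41 -0.08  0.02]
top (array([ 0.1406, -0.0633]), np.float64(0.0656), np.float64(3.167)) gate ((523.7964477539062, -21.810760498046875), (183.21182250976562, 20.188251495361328), 82.05411529541016) [0.0176 0.0092]
scene (array([ 0.1462, -0.0611]), np.float64(0.0713), np.float64(3.197)) gate ((527.4248046875, -17.48181915283203), (188.2792205810547, 19.708480834960938), 81.60149383544922) [0.0206 0.0139]
23.5917
```

View pics/crop4.png

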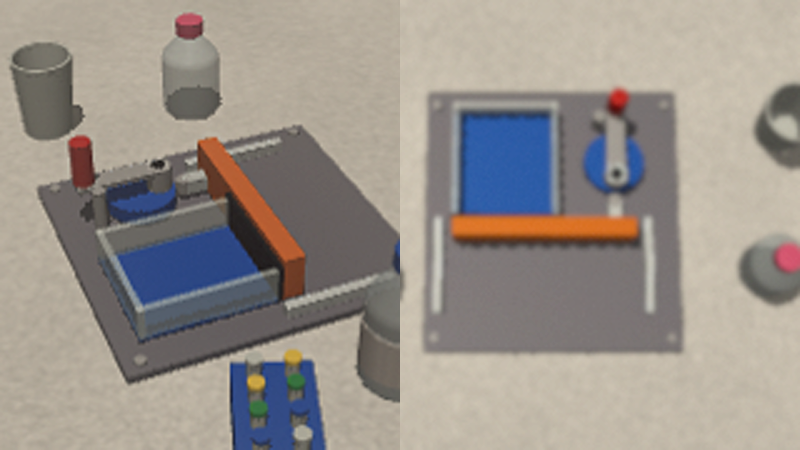

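```bash
python3 - <<'E'
from h import *
robot.close_job()
E
```

```text
the job is handed in; nothing more can be done
```

The orange gate is closed and the job is handed in, at about 24 s on the robot's clock against the 58 s limit. I pushed with the shut fingers only and gripped nothing.

- **Cam lever:** I pushed the red post counter-clockwise from about 0.74 rad until the push met its hard stop, with a 10 N limit. Afterwards the cameras read the cam at 3.17 rad (top) and 3.20 rad (scene). That agrees with π to within the calibration error, and the reading was the same after the gate push.
- **Gate:** I then pushed it forward until it met a hard stop, with a 12 N limit. Two slower pushes at 15 and 22 N did not move it any further. The last pictures show it against the tray's open end.
- **Gate travel:** the finger position gives about 58 mm, and the cameras give 57.6 mm (top) and 60.6 mm (scene), against 60 mm for fully home. That spread is about the 2 mm calibration error, so the repeated hard stop is the stronger evidence that it is home.
- **Other items:** the rack, pink bottle and beaker look unmoved in the last crops, and my path stayed clear of the blue bottle. The last crops cut off part of the blue bottle and the beaker, and I did not re-measure any of the four positions.
- **Weak check:** while the post was moving, the push force was too close to sensor noise to follow. Its motion was confirmed only by the stop and the pictures afterwards.

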